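Unlock a hot-air nozzle from its bayonet stand and hold it up

ROBOT

A 6-joint arm with a two-finger parallel gripper is mounted at the origin on a cart in front of the work surface, level with it; the furniture and walls round the work are solid. World frame = base frame: x ahead of the robot, y to its left, z up, the work surface at z = 0. Lengths are in m, angles in rad, forces in N, time in s.
With the tool pointing down it reaches from about 0.3 to 0.95 m from the base axis. Payload 3.1 kg.
Tool frame: the origin (TCP) lies midway between the tips of the shut fingers; the grasp point (between the pads) lies 19 mm behind it (arm.hold_point_z is the distance from the TCP to the grasp point, in m); z points along the fingers, y is the line along which they close (so a half turn about z gives the same grasp; the last joint's range is limited). The gripper opens to 85 mm and grips with 20 to 120 N. Pads are 22 mm wide; open, the fingers measure 114 mm over their backs; the gripper's body (76 mm by 85 mm) begins 54 mm behind the grasp point. The pads swing forward as they close: fully open they stand 13 mm farther back than shut.
Start: joints at [-1.358, 0.308, 1.634, -0, 1.2, -0.07], TCP at [0.174, -0.6, 0.231] pointing down, gripper open.
Joint ranges: [-3.06, 3.06], [-0.79, 1.96], [0.05, 2.63], [-1.19, 4.34], [0.05, 2.64], [-2.94, 2.94]. Speed limits (rad/s): [2.79, 2.79, 3.14, 3.14, 3.14, 3.14].

INTERFACE

Orientations are given as a rotation vector (axis times angle).
In Python, from plant import state, cams, order, arm gives the robot as it stands.
- The arm moves only by the tool servo_tool, never from a script. Its argument "increments" is a list of rows, each a list of 4 numbers: the shift along the tool's x, y, z in cm, then the turn about the tool's z in rad. In form: [[tx, ty, tz, twist], ...]. A call has 1 to 12 rows; each row shifts and turns the commanded pose from where the row before left it, along the tool's axes as they then stand; what a row does not reach is not made up. A row lasts 1/12 s, in which the tool goes at most 41.7 mm and 7.16 degrees, less where a joint would pass 70% of its speed; a pose out of reach is approached as far as the arm can. A call is refused whole if a number of a shift passes 4.17 or a number of a turn 0.125, either way. A call with a gripper value outside its range is refused whole. "fingers" is the closure, from 0 (fully open) to 1 (shut), set as the call begins (left out, the last holds). The fingers move at their own pace and stop on an object; the grip force is fixed at half the most. Time passes only in rows, so rows that do not move let the fingers close. It gives the time, the measured TCP pose, the force, the opening and the grip force at its end, in the units of the state.
- state(): the state, without advancing time (a new reading comes with each control period).
- cams.get_image(name): name is "scene" or "top"; returns a dict with "color" (400x640x3 uint8, blue, green, red), "z_map" (400x640 float32, m along the optical axis (not along the pixel's ray), 0 where there is no reading), "K" (3x3 intrinsics, pixels), "extrinsics" (4x4, takes a point from world to camera coordinates). Camera axes: x right, y down, z forward; pixel columns grow to the right and rows downward; lengths in m; the calibration is good to about 2 mm. A picture is of the moment at which its call begins.
- order.close_job(): hands the job in; it is judged then, once.
The state is a dict: "clock": time; "qpos": joint angles; "dq": joint speeds; "tau": joint torques, N m; "tool_pos": TCP position; "tcp_rot": TCP orientation; "force": force on the tool from outside, world axes, zero at the start; "wrist_torque": the same for the moment, N m; "opening": opening from 0.0 (shut) to 1.0 (fully open); "gripper_force": force on a finger pad.
Only numpy, scipy, OpenCV 4.12 (cv2) and the standard library are available. Lean on these libraries where they do the work, as an engineer would, in place of code of your own. Each camera call takes 0.05 s, during which the arm holds its last target. There are 200 camera calls.

TASK

Turn the steel hot-air nozzle in its stand until its orange tab points to the orange mark on the stand, which frees its bayonet ears, then lift it straight up until its foot is about 10 cm clear above the stand. Finish while still holding it there over the stand, upright and still, with the tab still facing the mark side; do not force it against the stand, and leave the tin, tweezers and pens where they lie.

Things in the scene. Friction and masses are not known exactly. Their poses are not given: they have to be found in the camera images.
- stand: Fixed bayonet stand on the blue mat, origin at the centre of its underside, z up; heights here are from its underside. Round black base, 96 mm across, 10 mm high. Two aluminium claws (undersides 21 mm, tops 27 mm up) cover the nozzle's ears; the 18 mm wide slot between them runs along the stand's x axis. A central post, 18 mm thick, 28 mm high, enters the nozzle's foot with 2 mm play.
- stand_mark (a point): Centre of the orange mark on the black base of the stand, 39.5 mm from the stand's centre along its -x axis, at one end of the slot.
- nozzle_mid (a point): Loose steel nozzle, 82 mm tall, about 140 g, upright. This point is on its axis, half-way up, 41 mm above its foot; z up the axis, tab along -x. The collar is round, 30 mm in diameter, up to 61 mm above the foot; grip it 30 to 61 mm above the foot, clear of tab and claws. Above it is a spout 13 mm in diameter. The foot stands on the base, 10 mm above the stand's underside, free to turn.
- nozzle_tab (a point): Outer end of the nozzle's orange index tab, 27 mm from the axis along the nozzle's -x, 21 mm above its foot. The tab is 8 mm wide and 4 mm thick.
- nozzle: The same nozzle, origin at the centre of its foot. Two ears, 10 mm wide, 2 to 7 mm above the foot, reach 27 mm from the axis along its +x and -x. They start under the claws and come up through the slot only when the nozzle's x axis is within about 0.14 rad of the stand's. The tab starts 0.6 to 1.4 rad anticlockwise of the mark, seen from above.
- tin: Loose round metal tin, 41 mm across, 18 mm tall; origin at the centre of its underside. Leave alone.
- tweezers: Loose black tweezers, 123 x 14 x 9 mm, lying flat; origin at the centre of the underside. Leave alone.
- flux_pen: Loose white pen with green end, 115 x 14 x 15 mm, lying flat; origin at the centre of the underside. Leave alone.
- syringe: Loose white pen-like tube with green end, 90 x 13 x 14 mm, lying flat; origin at the centre of the underside. Leave alone.
Not all that is in view belongs to the job. There is more than one size of the nozzle; the job needs the smaller.

How it is judged:
By the outcome, as a careful person would: the job done as asked, in the order asked, and still so for the second after the job is handed in, while the arm keeps its last pose, push and grip.
It also fails if it takes over 35 s, if anything falls off the work surface, if the arm or the gripper's body presses on something with over 40 N, if the wrist force passes 120 N, or if a joint passes its speed limit or range.

## Working session

There is one attempt and no reset: what is moved stays moved. The work goes in short steps, Python scripts to look and compute and a tool call to move; the robot and the scene stay as the last step left them, time stands still between calls to the robot, and variables do not carry over. Pictures are saved under pics/ and viewed, at most 10 in all, crops included, and the job is handed in when it is done.

Besides the shell and the picture viewer there is one more tool, called after "Call:" as name(argument=value, ...), one argument or row to a line, values as JSON. servo_tool: Moves the arm, as the interface text tells. Its arguments: {"type":"object","properties":{"increments":{"type":"array","items":{"type":"array","items":{"type":"number"}}},"fingers":{"type":"number"}},"required":["increments"]}

```bash
mkdir -p pics; cat > h.py <<'E'
import numpy as np, cv2
from plant import state, cams, order, arm
def grab(name):
    d=cams.get_image(name); np.savez('/tmp/'+name+'.npz',**d); return d
def load(name): return np.load('/tmp/'+name+'.npz')
def px(d,u,v,z=None):
    """world point: by depth map, or on plane z"""
    K,E=d['K'],d['extrinsics']; r=np.linalg.inv(K)@[u,v,1.]; R,t=E[:3,:3],E[:3,3]
    c=-R.T@t; w=R.T@r
    s=d['z_map'][int(round(v)),int(round(u))] if z is None else (z-c[2])/w[2]
    return c+s*w
def proj(d,p):
    q=d['K']@(d['extrinsics'][:3,:3]@p+d['extrinsics'][:3,3]); return q[:2]/q[2]
E
python3 - <<'E'
from h import *
for n in('scene','top'):
    d=grab(n); cv2.imwrite(f'pics/{n}0.png',d['color'])
    E=d['extrinsics']; print(n,(-E[:3,:3].T@E[:3,3]).round(3),E[:3,:3].round(2).tolist())
s=state();print(s['tcp_rot'],s['opening'],s['force'],arm.hold_point_z)
E
```

```text
scene [-0.009  0.557  0.545] [[-0.61, -0.79, 0.0], [-0.44, 0.34, -0.83], [0.66, -0.51, -0.56]]
top [0.366 0.112 0.895] [[-0.01, -1.0, 0.01], [-0.98, 0.01, -0.17], [0.17, -0.01, -0.98]]
[-3.10817357e+00 -4.42489899e-01  2.64415822e-04] 1.0023805225920306 [-0.97480396 -0.24687276 -0.23181   ] 0.0187
```

View pics/scene0.png

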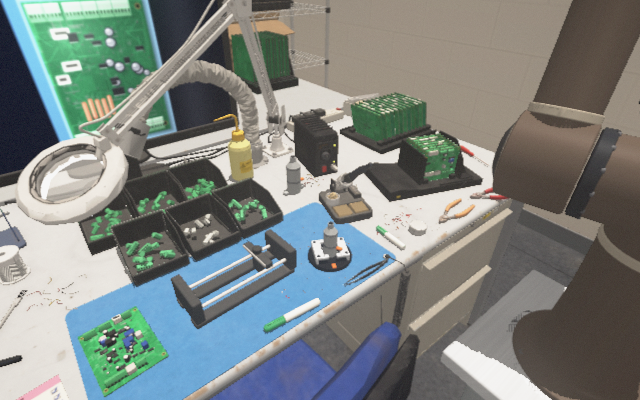

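View pics/top0.png

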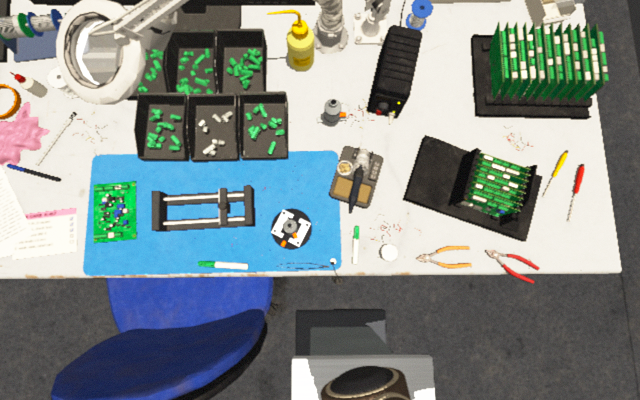

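The picture shows two candidates for the nozzle: one in the bayonet stand on the blue mat (top 291,228; scene 330,240) and a bigger loose one with an orange tab (top 333,110; scene 293,175). By the description it is the one in the stand, and I'm checking it in a close crop.

```bash
python3 - <<'E'
from h import *
t=load('top');s=load('scene')
a=cv2.resize(t['color'][195:265,255:325],(560,560),interpolation=cv2.INTER_CUBIC)
b=cv2.resize(s['color'][215:285,295:325+0+0+0+0][:, :],(1,1))
b=cv2.resize(s['color'][215:275,300:330+0+0][:, :],(1,1))
b=cv2.resize(s['color'][212:282,300:330+0],(240,560),interpolation=cv2.INTER_CUBIC)
cv2.imwrite('pics/c1.png',np.hstack([a,cv2.resize(s['color'][217:277,302:362][:, :],(240,240),interpolation=cv2.INTER_CUBIC).repeat(1,0) if 0 else np.vstack([cv2.resize(s['color'][217:277,302:362],(240,240),interpolation=cv2.INTER_CUBIC),np.zeros((320,240,3),np.uint8)])]))
for n,d in(('top',t),('scene',s)):
    h=cv2.cvtColor(d['color'],cv2.COLOR_BGR2HSV); m=cv2.inRange(h,(5,170,150),(18,255,255))
    k,l,st,c=cv2.connectedComponentsWithStats(m)
    for i in range(1,k):
        if st[i,4]>4: 
            v=np.argwhere(l==i); P=np.array([px(d,u,w) for w,u in v]); print(n,c[i].round(1),st[i,4],np.median(P,0).round(4))
# mat and base heights, nozzle tip
print(px(t,291,226),px(t,262,240),px(t,291,250),px(t,333,108))
E
```

```text
top [  9.8 100.8] 101 [0.7554 0.8471 0.0162]
top [342.3 114.3] 21 [0.7129 0.0361 0.0294]
top [293.1 234.6] 7 [0.4254 0.154  0.0326]
top [283.2 242.8] 17 [0.4083 0.1782 0.0113]
top [461. 264.] 9 [ 0.3546 -0.2347  0.011 ]
[0.43818095 0.15537927 0.09390861] [0.41388234 0.22844147 0.0030683 ] [0.39005939 0.16012165 0.00321127] [0.70410044 0.06172907 0.09362978]
```

View pics/c1.png

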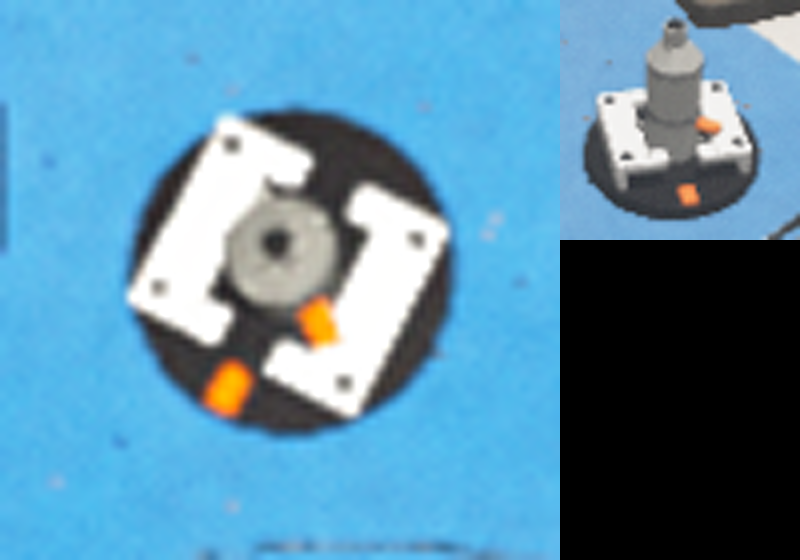

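The crop shows the nozzle in the stand. The stand disc is centred at about (291,228.6) and the mark is at lower left (283,243). The tab is at (294.5,235), anticlockwise of the mark, and the spout tip at about (289,224.6). Now I'll compute the poses.

```bash
python3 - <<'E'
from h import *
t=load('top'); f=lambda u,v:(255+(u+.5)/8-.5,195+(v+.5)/8-.5)
C=px(t,*f(291,272),.013); M=px(t,*f(229,389),.013); T=px(t,*f(275,240),.095); B=px(t,*f(319,322),.036)
print('base',C,'mark',M,'spout',T,'tabmid',B)
# claws: holes
H=[px(t,*f(*p),.030) for p in((232,145),(418,239),(344,384),(158,288))]; print('holes mean',np.mean(H,0))
a=np.arctan2(*(H[0]-H[3])[:2][::-1]),np.arctan2(*(H[1]-H[2])[:2][::-1]); print('slot dir +x',a)
for c in(C,T,np.mean(H,0)):
    m=np.arctan2(M[1]-c[1],M[0]-c[0]);b=np.arctan2(B[1]-c[1],B[0]-c[0]);print(c[:2],'markang',m,'tabang',b,'diff',(b-m)%(2*np.pi), np.hypot(*(M-c)[:2]),np.hypot(*(B-c)[:2]))
from scipy.spatial.transform import Rotation as R
s=state();print(R.from_rotvec(s['tcp_rot']).as_matrix().round(4),s['tool_pos'])
# obstacles depth near
E
```

```text
base [0.43949628 0.15993357 0.013     ] mark [0.40561534 0.17781145 0.013     ] spout [0.44117359 0.15971855 0.095     ] tabmid [0.42330427 0.15065562 0.036     ]
holes mean [0.44049795 0.15988688 0.03      ]
slot dir +x (np.float64(-0.46972757969623624), np.float64(-0.4752702678896406))
[0.43949628 0.15993357] markang 2.6560566052627137 tabang -2.6212661494679432 diff 1.0058625524489297 0.038308443046896026 0.018661765516198588
[0.44117359 0.15971855] markang 2.670910495593597 tabang -2.672219390211943 diff 0.940055421374046 0.03989665089216678 0.020036198807913755
[0.44049795 0.15988688] markang 2.6669233450943763 tabang -2.6488639899712947 diff 0.9673979721139148 0.039218451708510495 0.019515091282929366
[[ 9.603e-01  2.791e-01 -5.000e-04]
 [ 2.791e-01 -9.603e-01  2.000e-03]
 [ 1.000e-04 -2.100e-03 -1.000e+00]] [ 0.17421956 -0.5994434   0.2301654 ]
```

```bash
python3 - <<'E'
from h import *
t=load('top'); v,u=np.mgrid[0:400,0:640]; z=t['z_map']; R_,tt=t['extrinsics'][:3,:3],t['extrinsics'][:3,3]
P=(np.linalg.inv(t['K'])@np.stack([u,v,np.ones_like(u)]).reshape(3,-1))*z.ravel(); W=R_.T@(P-tt[:,None])
a=np.array([.174,-.6]);d=np.array([.266,.76]);s=np.clip(((W[:2].T-a)@d)/(d@d),0,1);dist=np.hypot(*(W[:2].T-a-s[:,None]*d).T)
m=(dist<.12)&(z.ravel()>0); 
i=np.argsort(-W[2]*m)[:5];print(W[:,i].round(3).T)
m=(np.hypot(W[0]-.44,W[1]-.16)<.12)&(np.hypot(W[0]-.44,W[1]-.16)>.05);print(W[:,np.argmax(W[2]*m)])
E
```

```text
[[0.457 0.037 0.188]
 [0.457 0.038 0.188]
 [0.46  0.036 0.186]
 [0.458 0.04  0.186]
 [0.46  0.038 0.186]]
[0.36572266 0.11151521 0.89465456]
```

Call:
servo_tool(
  increments=[
    [1.0,-1.4,-1],
    [1.95,-2.73,-1],
  ],
  fingers=0,
)

```text
invalid input at $.increments[0]: expected 4 numbers
```

```bash
python3 - <<'E'
from h import *
t=load('top')
for v in range(150,220,8):
    print(v,[tuple(px(t,u,v).round(2)) for u in range(348,372,6)])
E
```

```text
150 [(np.float64(0.63), np.float64(0.02), np.float64(0.02)), (np.float64(0.63), np.float64(0.01), np.float64(0.02)), (np.float64(0.62), np.float64(-0.0), np.float64(0.04)), (np.float64(0.62), np.float64(-0.02), np.float64(0.05))]
158 [(np.float64(0.61), np.float64(0.02), np.float64(0.02)), (np.float64(0.61), np.float64(0.01), np.float64(0.02)), (np.float64(0.59), np.float64(0.0), np.float64(0.08)), (np.float64(0.59), np.float64(-0.01), np.float64(0.07))]
166 [(np.float64(0.58), np.float64(0.03), np.float64(0.04)), (np.float64(0.57), np.float64(0.02), np.float64(0.09)), (np.float64(0.57), np.float64(0.0), np.float64(0.08)), (np.float64(0.57), np.float64(-0.01), np.float64(0.09))]
174 [(np.float64(0.56), np.float64(0.03), np.float64(0.04)), (np.float64(0.55), np.float64(0.02), np.float64(0.1)), (np.float64(0.55), np.float64(0.01), np.float64(0.12)), (np.float64(0.55), np.float64(-0.01), np.float64(0.08))]
182 [(np.float64(0.55), np.float64(0.02), np.float64(0.02)), (np.float64(0.53), np.float64(0.02), np.float64(0.13)), (np.float64(0.53), np.float64(0.01), np.float64(0.13)), (np.float6
[... 264 characters left out ...]
t64(0.02))]
198 [(np.float64(0.51), np.float64(0.02), np.float64(0.01)), (np.float64(0.49), np.float64(0.03), np.float64(0.17)), (np.float64(0.51), np.float64(-0.0), np.float64(0.02)), (np.float64(0.51), np.float64(-0.02), np.float64(0.02))]
206 [(np.float64(0.49), np.float64(0.02), np.float64(-0.0)), (np.float64(0.47), np.float64(0.03), np.float64(0.17)), (np.float64(0.49), np.float64(-0.0), np.float64(0.01)), (np.float64(0.49), np.float64(-0.02), np.float64(0.02))]
214 [(np.float64(0.47), np.float64(0.02), np.float64(-0.0)), (np.float64(0.47), np.float64(0.01), np.float64(-0.0)), (np.float64(0.47), np.float64(-0.0), np.float64(0.0)), (np.float64(0.47), np.float64(-0.02), np.float64(-0.0))]
```

Call:
servo_tool(
  increments=[
    [1.0,-1.4,-1,0],
    [1.95,-2.73,-1,0],
    [1.95,-2.73,-1,0],
    [1.95,-2.73,-1,0],
    [1.95,-2.73,-1,0],
    [1.95,-2.73,-1,0],
    [1.95,-2.73,0,0],
    [1.95,-2.73,0,0],
    [1.95,-2.73,0,0],
    [1.95,-2.73,0,0],
    [1.95,-2.73,0,0],
    [1.95,-2.73,0,0],
  ],
  fingers=0,
)

```text
clock: 1.1
tool_pos: [0.3021, -0.234, 0.2909]
tcp_rot: [-3.11, -0.442, 0.0]
force: [0.4, -0.3, 0.6]
opening: 1.002
gripper_force: 0.0
```

Call:
servo_tool(
  increments=[
    [2.2,-3.09,0,0],
    [2.2,-3.09,0,0],
    [2.2,-3.09,0,0],
    [2.2,-3.09,0,0],
    [2.2,-3.09,0,0],
    [2.2,-3.09,0,0],
    [2.2,-3.09,0,0],
    [2.2,-3.09,0,0],
    [2.2,-3.09,0,0],
    [2.2,-3.09,0,0],
    [1.5,-2.1,0,0],
    [0.7,-1.0,0,0],
  ],
)

```text
clock: 2.1
tool_pos: [0.4401, 0.1613, 0.2909]
tcp_rot: [-3.109, -0.448, 0.0]
force: [0.5, -0.2, -0.2]
opening: 1.001
gripper_force: 0.0
```

Call:
servo_tool(
  increments=[
    [0,0,0,-0.1],
    [0,0,0,-0.1],
    [0,0,0,-0.1],
    [0,0,0,-0.1],
    [0,0,0,-0.1],
    [0,0,0,-0.1],
    [0,0,0,-0.1],
    [0,0,0,-0.1],
    [0,0,0,-0.1],
    [0,0,0,-0.1],
    [0,0,0,-0.1],
    [0,0,0,-0.1],
  ],
)

```text
clock: 3.1
tool_pos: [0.4393, 0.1573, 0.2909]
tcp_rot: [-2.313, -2.126, 0.002]
force: [-0.9, -0.1, 0.3]
opening: 1.0
gripper_force: 0.0
```

```bash
python3 - <<'E'
from h import *
from scipy.spatial.transform import Rotation as R
s=state();M=R.from_rotvec(s['tcp_rot']).as_matrix();print(M.round(4),s['tool_pos'],s['qpos'].round(2) if hasattr(s['qpos'],'round') else s['qpos'])
print((M.T@(np.array([.4403,.1599,.043])-s['tool_pos'])*100).round(2))
E
```

```text
[[ 8.380e-02  9.965e-01 -1.100e-03]
 [ 9.965e-01 -8.380e-02 -9.000e-04]
 [-1.000e-03 -1.000e-03 -1.000e+00]] [0.43928882 0.15728962 0.29085994] [ 0.25 -0.06  1.92 -0.    1.28  0.33]
[ 0.29  0.1  24.79]
```

Call:
servo_tool(
  increments=[
    [0.15,0.05,0,0],
    [0.14,0.05,2.5,0],
    [0,0,3,0],
    [0,0,3,0],
    [0,0,3,0],
    [0,0,2.5,0],
    [0,0,1,0],
    [0,0,0,0],
    [0,0,0,0],
  ],
)

```text
clock: 3.85
tool_pos: [0.4412, 0.1609, 0.1415]
tcp_rot: [-2.318, -2.12, 0.001]
force: [-0.6, 0.3, -0.1]
opening: 1.002
gripper_force: 0.0
```

```bash
python3 - <<'E'
from h import *
from scipy.spatial.transform import Rotation as R
s=state();M=R.from_rotvec(s['tcp_rot']).as_matrix()
print(s['tool_pos'],(M.T@(np.array([.4403,.1599,.043])-s['tool_pos'])*100).round(2))
d=grab('scene');cv2.imwrite('pics/s1.png',cv2.resize(d['color'][150:300,230:430],(800,600),interpolation=cv2.INTER_CUBIC))
E
```

```text
[0.44119861 0.16091624 0.14150615] [-0.11 -0.08  9.85]
```

View pics/s1.png

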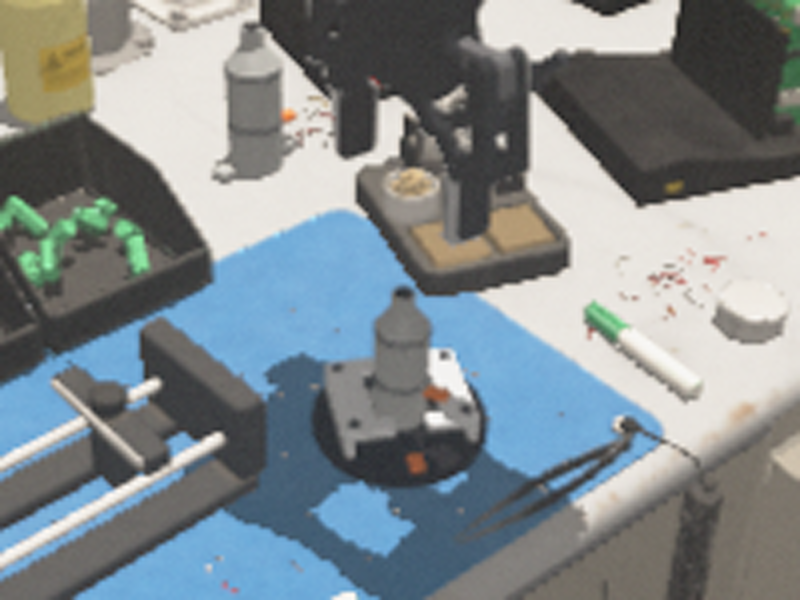

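The picture shows the open fingers centred above the nozzle spout (crop 403,290), with nothing in the way. Next I descend and close.

Call:
servo_tool(
  increments=[
    [-0.11,-0.08,1.5,0],
    [0,0,2,0],
    [0,0,2,0],
    [0,0,2,0],
    [0,0,1.5,0],
    [0,0,0.8,0],
    [0,0,0,0],
    [0,0,0,0],
  ],
)

```text
clock: 4.57
tool_pos: [0.4414, 0.1604, 0.0444]
tcp_rot: [2.316, 2.121, 0.003]
force: [0.6, 0.7, -0.0]
opening: 1.001
gripper_force: 0.0
```

Call:
servo_tool(
  increments=[
    [0,0,0,0],
    [0,0,0,0],
    [0,0,0,0],
    [0,0,0,0],
    [0,0,0,0],
    [0,0,0,0],
    [0,0,0,0],
    [0,0,0,0],
    [0,0,0,0],
    [0,0,0,0],
    [0,0,0,0],
    [0,0,0,0],
  ],
  fingers=1,
)

```text
clock: 5.57
tool_pos: [0.4408, 0.1602, 0.044]
tcp_rot: [2.317, 2.121, 0.001]
force: [-0.5, 0.1, 6.1]
opening: 0.333
gripper_force: 59.0
```

```bash
python3 - <<'E'
from h import *
s=state();print(s['tool_pos'],s['tcp_rot'],s['force'],s['wrist_torque'],s['opening'],s['gripper_force'])
for n,r in(('top',(195,265,255,325)),('scene',(205,275,295,365))):
    d=grab(n);c=d['color'][r[0]:r[1],r[2]:r[3]];i=cv2.resize(c,(400,400),interpolation=cv2.INTER_CUBIC)
    o=i if n=='top' else np.hstack([o,i])
cv2.imwrite('pics/s2.png',o)
E
```

```text
[0.44075579 0.16023069 0.04401766] [2.31668190e+00 2.12127776e+00 1.33878734e-03] [-0.53421191  0.09720326  6.07837384] [-0.08798366  0.19552691  0.01047105] 0.33301147249143714 58.98542700946564
```

View pics/s2.png

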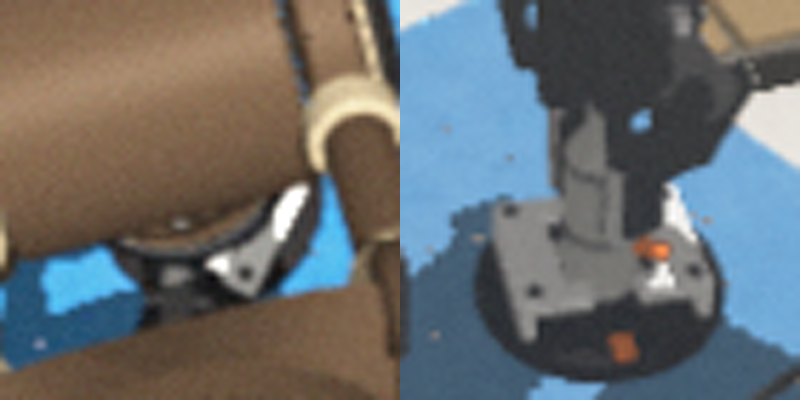

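The top view is hidden by the arm. The scene view shows the collar gripped between the fingers, with the tab at (655,250) and the mark at (622,347). I'll lift about 1 mm (the ears have 4 mm of play) and turn clockwise.

Call:
servo_tool(
  increments=[
    [0,0,-0.1,0],
    [0,0,-0.05,0],
    [0,0,0,0.03],
    [0,0,0,0.06],
    [0,0,0,0.06],
    [0,0,0,0.06],
    [0,0,0,0.06],
    [0,0,0,0.06],
    [0,0,0,0.06],
    [0,0,0,0.06],
    [0,0,0,0.06],
    [0,0,0,0],
  ],
)

```text
clock: 6.67
tool_pos: [0.4394, 0.1599, 0.0442]
tcp_rot: [-2.778, -1.467, 0.002]
force: [0.9, 0.1, -1.9]
opening: 0.334
gripper_force: 59.2
```

Call:
servo_tool(
  increments=[
    [0,0,0,0.06],
    [0,0,0,0.06],
    [0,0,0,0.06],
    [0,0,0,0.06],
    [0,0,0,0.06],
    [0,0,0,0.06],
    [0,0,0,0.06],
    [0,0,0,0.03],
    [0,0,0,0],
    [0,0,0,0],
    [0,0,0,0],
  ],
)

```text
clock: 7.58
tool_pos: [0.4399, 0.16, 0.0446]
tcp_rot: [3.034, 0.814, -0.001]
force: [0.6, -0.1, -0.8]
opening: 0.337
gripper_force: 59.2
```

```bash
python3 - <<'E'
from h import *
from scipy.spatial.transform import Rotation as R
s=state();print(s['tool_pos'],s['tcp_rot'],s['force'],s['wrist_torque'],s['opening'],s['gripper_force'])
M=R.from_rotvec(s['tcp_rot']).as_matrix();print('yaw',np.arctan2(M[1,0],M[0,0]))
d=grab('scene');cv2.imwrite('pics/s3.png',cv2.resize(d['color'][210:280,295:375],(800,600)[::1],interpolation=cv2.INTER_CUBIC))
# predicted pixels for tab outer-end centre at stand-aligned angle +-0.14 and mark
c=np.array([.4404,.160])
for dl in(-.14,0,.14,.3):
    a=2.669+dl; print(dl,[proj(d,np.r_[c+r*np.array([np.cos(a),np.sin(a)]),.0375]).round(1) for r in(.016,.027)])
print(proj(d,np.r_[c+.0395*np.array([np.cos(2.669),np.sin(2.669)]),.013]))
E
```

```text
[0.4398641  0.15999826 0.04455725] [ 3.03430623e+00  8.13982569e-01 -7.87991784e-04] [ 0.64911218 -0.09066682 -0.81026352] [ 0.0167451  -0.02074061 -0.03604207] 0.33702200534560095 59.16721003228304
yaw 0.5241784777968986
-0.14 [array([331.1, 248.4]), array([331.6, 251.9])]
0 [array([332.2, 248.3]), array([333.4, 251.7])]
0.14 [array([333.2, 248.1]), array([335.1, 251.4])]
0.3 [array([334.3, 247.8]), array([337. , 250.9])]
[334.43106554 264.51303023]
```

View pics/s3.png

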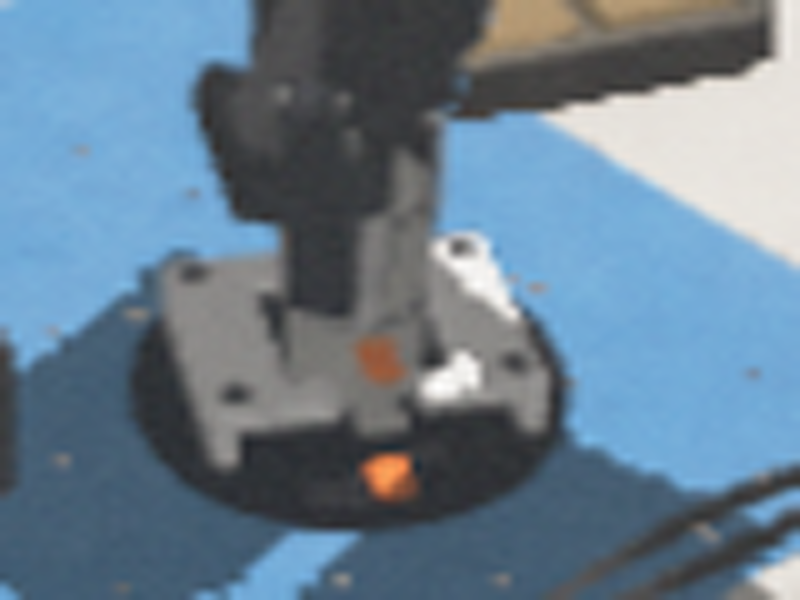

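```bash
python3 - <<'E'
from h import *
d=load('scene'); 
h=cv2.cvtColor(d['color'],cv2.COLOR_BGR2HSV); m=cv2.inRange(h,(3,120,80),(20,255,255)); m[:, :315]=0;m[:,350:]=0;m[:235]=0;m[275:]=0
k,l,st,c=cv2.connectedComponentsWithStats(m)
for i in range(1,k): print(c[i].round(2),st[i])
# render predictions: tab box r15..27, w8, z 32..36(+13+1) ; top+end faces visible; mark is a patch
cc=np.array([.4404,.160])
def box(a,z0,z1,r0,r1,w):
    e=np.array([np.cos(a),np.sin(a)]);n=np.array([-e[1],e[0]]);im=np.zeros((4000,6400),np.uint8)
    P=np.array([proj(d,np.r_[cc+r*e+s*n,z]) for r in(r0,r1) for s in(-w/2,w/2) for z in(z0,z1)])
    H=cv2.convexHull((P*10).astype(np.float32)).astype(int);M=cv2.moments(H);return np.array([M['m10'],M['m01']])/M['m00']/10
for dl in(-.1,0,.1,.2): print(dl,box(2.669+dl,.033,.037,.015,.027,.008).round(2), box(2.669+dl,.013,.0131,.0355,.0435,.008).round(2))
E
python3 - <<'E'
E
```

```text
[332.36 251.45] [331 250   4   4  11]
[333.27 264.95] [331 263   5   5  22]
-0.1 [331.67 250.83] [332.55 264.65]
0 [332.66 250.75] [334.4  264.45]
0.1 [333.63 250.6 ] [336.18 264.16]
0.2 [334.52 250.32] [337.92 263.74]
```

The tab is in the slot line. The blob centroids suggest about 0.05 rad still to go, so I make that turn and then lift gently while watching the force.

Call:
servo_tool(
  increments=[
    [0,0,0,0.03],
    [0,0,0,0.02],
    [0,0,0,0],
    [0,0,-0.15,0],
    [0,0,-0.15,0],
    [0,0,-0.15,0],
    [0,0,0,0],
    [0,0,0,0],
  ],
)

```text
clock: 8.3
tool_pos: [0.4404, 0.1601, 0.0495]
tcp_rot: [-3.054, -0.736, -0.001]
force: [0.4, -1.2, -1.9]
opening: 0.328
gripper_force: 59.2
```

Call:
servo_tool(
  increments=[
    [0,0,-0.15,0],
    [0,0,-0.15,0],
    [0,0,-0.15,0],
    [0,0,0,0],
  ],
)

```text
clock: 8.63
tool_pos: [0.4404, 0.1602, 0.0542]
tcp_rot: [-3.054, -0.736, -0.001]
force: [0.6, 0.2, -1.0]
opening: 0.333
gripper_force: 59.2
```

Call:
servo_tool(
  increments=[
    [0,0,-0.3,0],
    [0,0,-0.5,0],
    [0,0,-0.6,0],
    [0,0,-0.8,0],
    [0,0,-1.2,0],
    [0,0,-1.5,0],
    [0,0,-1.5,0],
    [0,0,-1.5,0],
    [0,0,-1.3,0],
    [0,0,-0.9,0],
    [0,0,-0.5,0],
    [0,0,-0.2,0],
  ],
)

```text
clock: 9.63
tool_pos: [0.4407, 0.1602, 0.163]
tcp_rot: [-3.054, -0.736, -0.003]
force: [0.6, 0.0, -2.1]
opening: 0.335
gripper_force: 59.2
```

Call:
servo_tool(
  increments=[
    [0,0,0,0],
    [0,0,0,0],
    [0,0,0,0],
    [0,0,0,0],
    [0,0,0,0],
    [0,0,0,0],
  ],
)

```text
clock: 10.13
tool_pos: [0.4399, 0.16, 0.1613]
tcp_rot: [3.054, 0.736, -0.001]
force: [0.3, 0.7, -2.5]
opening: 0.33
gripper_force: 59.2
```

```bash
python3 - <<'E'
from h import *
s=state();print(s['tool_pos'],s['tcp_rot'],s['force'],max(abs(np.array(s['dq']))))
d=grab('scene');cv2.imwrite('pics/s4.png',cv2.resize(d['color'][160:280,270:430],(800,600),interpolation=cv2.INTER_CUBIC))
E
```

```text
[0.43986654 0.1599999  0.16131989] [ 3.05422742e+00  7.35721709e-01 -1.42427884e-03] [ 0.30132552  0.7092343  -2.45819714] 0.003976577268400318
```

View pics/s4.png

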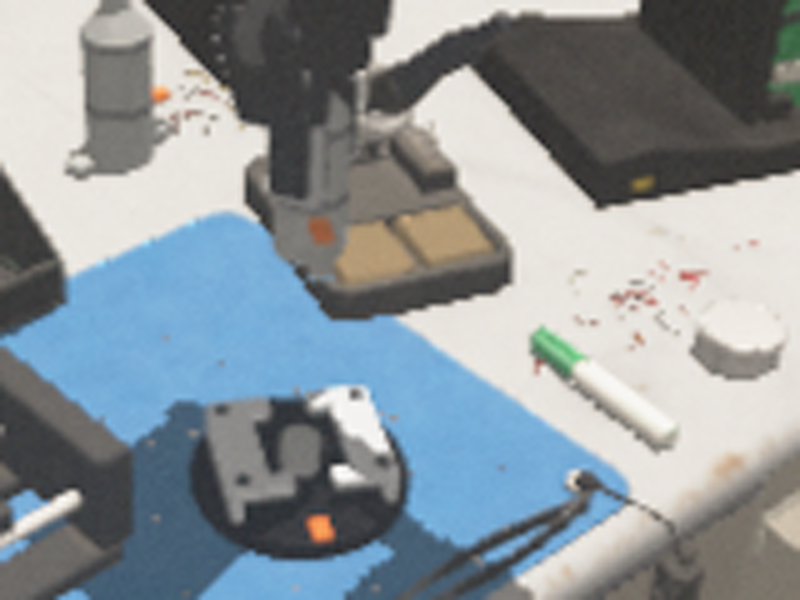

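The picture shows the nozzle held upright high above the stand, with the tab (crop 320,230) on the mark side (mark 320,528). The tin, pens and tweezers are undisturbed. I'm handing in the job.

```bash
python3 -c "
from plant import order
print(order.close_job())"
```

```text
the job is handed in; nothing more can be done
None
```

The nozzle was turned to the mark, lifted freely out of the stand, and handed in held upright and still about 10 cm above it, tab facing the mark side, about 10 s on the clock; the judge's verdict was not shown.

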